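# Clamp a column cartridge to the set spring load

### The arm

A 6-joint arm with a two-finger parallel gripper is mounted at the origin on the work surface. World frame = base frame: x ahead of the robot, y to its left, z up, the work surface at z = 0. Lengths are in m, angles in rad, forces in N, time in s.
With the tool pointing down it reaches from about 0.4 to 0.825 m from the base axis. Payload 7 kg.
Tool frame: the origin (TCP) lies at the very end of the fingers, on their centre line; the grasp point (between the pads) lies 19 mm behind it (arm.pinch_z is the z of the grasp point in the tool frame, in m); z points along the fingers, y is the direction in which the jaws open and shut (so a half turn about z gives the same grasp; the last joint's range is limited). The gripper opens to 88 mm and grips with 3 to 60 N. Pads are 19 mm wide; open, the fingers measure 130 mm over their backs; the gripper's body (78 mm by 193 mm) begins 47 mm behind the grasp point.
Start: joints at [1.538, 0.359, 0.012, 0, -1.224, -0.288], TCP at [0.213, 0.641, 0.227] pointing down, gripper open.
Joint ranges: [-3.07, 3.07], [-1.43, 2.12], [-1.02, 1.25], [-3.03, 1.67], [-3.05, -0], [-3.03, 3.03]. Speed limits (rad/s): [2.39, 2.39, 3.01, 3.14, 3.14, 3.14].

### API

Orientations are given as [roll, pitch, yaw] about the fixed x, y, z axes, in that order (R = Rz(yaw) Ry(pitch) Rx(roll)).
In Python, from station import arm gives the robot as it stands.
- The arm moves only by the tool drive_tool, never from a script. Its argument "targets" is a list of rows, each a list of 6 numbers: the shift along the world's x, y, z in units of 0.04 m (1.0 is 0.04 m), then the turn, a rotation vector about the world's x, y, z in units of 6 degrees (1.0 is 6 degrees). In form: [[x, y, z, wx, wy, wz], ...]. A call has 1 to 5 rows; each row shifts and turns the commanded pose from where the row before left it; what a row does not reach is not made up. A row lasts 1/8 s, in which the tool goes at most 62.5 mm and 10.7 degrees, less where a joint would pass 70% of its speed; a pose out of reach is approached as far as the arm can. A call with a number of a shift or a turn outside -1 to 1 is refused whole. A call with a gripper value outside its range is refused whole. "claw" is the opening, from 0 (shut) to 1 (fully open), set as the call begins (left out, the last holds). The fingers move at their own pace and stop on an object; "newtons" is the grip in N (left out, the last holds). Time passes only in rows, so rows that do not move let the fingers close. It gives the time, the measured TCP pose, the force and the opening at its end, in the units of the state.
- arm.get_state(): the state, without advancing time (a new reading comes with each control period).
- arm.grab_frame(name): name is "side" or "top" or "wrist"; returns (picture, depth): 384x512x3 uint8, red, green, blue; 384x512 float32, m along the optical axis (not along the pixel's ray), 0 where there is no reading.
- arm.get_calibration(name): a dict with "mtx" (3x3 intrinsics, pixels), "origin" and "rotation" of the camera in the world. Camera axes: x right, y up, looking along -z (the intrinsics and any distortion apply to the point x, -y, -z); pixel columns grow to the right and rows downward; lengths in m; the calibration is good to about 2 mm. A picture is of the moment at which its call begins: read the wrist's pose just before it. get_calibration takes no time and is no camera call; for the wrist camera it gives the pose at the moment of the call.
- arm.job_done(): hands the job in, once; it reports no verdict.
Trained networks look in the newest picture that a camera, given by its name, has taken for a name from the list of things; names that differ only in an ending like _2 or _b are one class to them, and where a whole thing is asked for, a point or a joint stands for the part that bears it (a point fixed in the world has none). Each returns a list of dicts, best first, with "score" (0 to 1); they miss things now and then, are a little off and sometimes report something else, mostly with a low value. They report only what shows in the picture. A call takes as long as a camera call. They do not tell look-alikes from the thing itself.
- arm.search_frame(target, camera): "point" ([x, y, z] in m, in the coordinates of the camera as it stood for that picture, good to about 4 mm: the middle of the surface that is visible of it).
- arm.cut_out(target, camera): "pixels" (384x512 bool, what is visible of it).
- arm.landmark_of(target, camera): "point" ([x, y, z] in m, in the coordinates of the camera as it stood for that picture, good to about 4 mm: a listed point, or the origin of a listed thing).
The state is a dict: "t": time; "q": joint angles; "qd": joint speeds; "joint_efforts": joint torques, N m; "eef_pos": TCP position; "ee_rot": TCP orientation; "force": force on the tool from outside, world axes, zero at the start; "moment": the same for the moment, N m; "width": finger opening in m.
Only numpy, scipy, OpenCV 4.12 (cv2) and the standard library are available. Lean on these libraries where they do the work, as an engineer would, in place of code of your own. Each camera call takes 0.05 s, during which the arm holds its last target. There are 200 camera calls.

### The job

Take the long slim cartridge from its rest and lay it gently in the two vee supports of the bench clamp, then turn the clamp's bar knob clockwise so that the pad squeezes the cartridge against the sprung end stop, until the stop's pointer lines up with the long mark on its scale, within 2 mm. Creep up on the mark and do not overrun it: more load than that cracks the cartridge. Finally let go, and leave everything else on the bench where it is.

Things in the scene. Friction and masses are not known exactly. Their poses are not given: they have to be found in the camera images.
- cartridge: the long slim cartridge: a smooth white cylinder with black end caps, 30 mm in diameter, 120 mm long, 0.08 to 0.17 kg. Origin at its centre, y axis along the cylinder; both ends alike. It starts lying in one of the two places of the rest, its axis 47 mm above the bench.
- rest: fixed grey plate 150 by 90 mm, 8 mm thick, with two places 90 mm apart (x = -45 and +45 mm), each of two aluminium vee blocks, holding the cartridges along y. Origin on the bench under its centre. The blocks stand 26 to 34 mm either side of the middle and reach up to the level of the long cartridge's axis, so grip it across its middle; the fingers may go down between the blocks to the plate.
- clamp: the bench clamp, bolted down: grey base plate 110 by 370 mm, top at 12 mm, with drive housing, knob, vee supports. Origin on the bench midway between the vee supports, x across, y along the clamp from the housing to the sprung stop, z up. The white housing (70 mm square, top 85 mm above the bench) is centred at y = -127 mm.
- cradle: the clamp's two fixed aluminium vee supports; origin and axes as the clamp's. 90-degree vees, 14 mm wide along y, centred at y = -46 and +46 mm, rims 42 mm apart and level with the seated axis. They hold the cartridge along y with its centre at x = 0, 55 mm above the bench, free to slide along y. Fingers fit between the supports, down to 15 mm above the bench.
- pad_face (a point): centre of the face of the round rubber pad (26 mm) on the clamp's ram, 55 mm above the bench, facing +y of the clamp. The knob drives the ram along +y. The pad sits loosely on the ram: it can first be pushed back by 0 to 10 mm, unknown and different each time, with hardly any force (0.4 N), before it bears and load builds up.
- stop_face (a point): centre of the round steel face (32 mm) of the sprung end stop, 55 mm above the bench, facing the pad. Where the stop unit is bolted along y differs by up to 8 mm. Between pad and stop the cartridge has 7 to 32 mm of free length at the start: lay it midway between the two faces. The stop yields along +y against a spring: 1.4 N preload, then 0.7 N per mm.
- knob_grip (a point): on the vertical axis of the black bar knob on top of the drive housing, at the height to grip, 122 mm above the bench. The bar is 46 mm long along this point's x, 14 mm thick (grip along the point's y), its top 7 mm above this point, its foot 23 mm below, on a disc of 48 mm diameter. Nothing within 80 mm of the axis is higher than that disc, so open fingers can swing round the bar.
- knob (a joint): the knob's angle, 0.2 to 0.7 rad at the start, 5.5 at most; grows clockwise seen from above, which moves the ram forward 12 mm per rad. It turns stiffly (0.18 N m, about 0.3 N m at the mark), stays where it is left and can be turned back. Reaching the mark takes 2.4 to 3.7 rad more, so several grasps, with a turn of the hand back between them.
- pointer (a point): tip of the steel pointer bar (3 mm wide) carried by the sprung stop, just over the white scale, 79 mm above the bench. It moves with the stop along the clamp's +y.
- mark (a point): middle of the long black mark across the white scale plate of the sprung stop (the other marks are short), 79 mm above the bench; axes parallel to the clamp's. At rest the pointer stands 12 mm short of it (at y = -12 mm in this frame); lined up it stands at y = 0.
- stop: the sliding steel block of the sprung end stop, with its pointer. It slides along the cradle's y; origin on the bench under its round face.
- spare: bystander: the short fat cartridge, 36 mm in diameter and 76 mm long, lying in the same rest; leave it. Origin at its centre, y along it.
- jar: bystander: open glass jar, 72 mm across, 100 mm high; origin under its centre
- bottle: bystander: white plastic bottle, 54 mm across, 130 mm high; origin under its centre
- tipbox: bystander: blue box with clear lid, 85 by 120 by 75 mm; origin under its centre
- timer: bystander: flat white timer, 60 by 60 by 18 mm; origin under its centre
- tubestand: bystander: blue-capped tube on a white foot, 90 mm across, 104 mm high; origin under its centre
- marker: bystander: black marker pen lying down, 130 mm long, 12 mm thick; origin under its centre, y along it
Things that resemble listed ones, but are neither listed nor needed, are in the scene too. What is shaped like the cartridge but purple or yellow is not meant.

How it is judged:
On the way:
1. the long cartridge lies released in both vee supports, the stop's pointer still at least 7 mm short of the mark (x of cartridge in the frame of cradle between -0.004 and 0.004 m and z of cartridge in the frame of cradle between 0.0515 and 0.0585 m and angle between the y axis of cartridge and the y axis of cradle, either way round below 0.06 rad and contact force between the fingers and cartridge below 0.2 N and y of pointer in the frame of mark below -0.007 m), for 0.2 s.
At the end, for the whole second after the job is handed in: the long cartridge lies released and at rest in both vee supports (within 4 mm across, 3.5 mm in height and 0.06 rad of its seat), squeezed between pad and stop with the stop's pointer within 2 mm of the long mark; the knob is released (x of cartridge in the frame of cradle between -0.004 and 0.004 m and z of cartridge in the frame of cradle between 0.0515 and 0.0585 m and angle between the y axis of cartridge and the y axis of cradle, either way round below 0.06 rad and contact force between the fingers and cartridge below 0.2 N and y of pointer in the frame of mark between -0.002 and 0.002 m and linear speed of cartridge below 0.01 m/s and contact force between the fingers and clamp below 0.2 N); the robot touches nothing.
It fails at once if the pointer runs more than 4 mm past the long mark (overload) (y of pointer in the frame of mark above 0.004 m).
It fails at once if the cartridge is pressed against the vee supports with more than 70 N (contact force between cartridge and cradle above 70 N).
It fails at once if the cartridge is squeezed by the stop with more than 25 N (contact force between cartridge and stop above 25 N).
It fails at once if another thing on the bench is moved more than 20 mm (distance of any of spare, jar, bottle, tipbox, timer, tubestand, marker from where it was at the start of the episode above 0.02 m).
It also fails if it takes over 72 s, if anything falls off the work surface, if the arm or the gripper's body presses on something with over 40 N, if the wrist force passes 120 N, or if a joint passes its speed limit or range.

## Working session

There is one attempt and no reset: what is moved stays moved. The work goes in short steps, Python scripts to look and compute and a tool call to move; the robot and the scene stay as the last step left them, time stands still between calls to the robot, and variables do not carry over. Pictures are saved under pics/ and viewed, about 8 in all and at most 12, crops included, and the job is handed in when it is done.

Besides the shell and the picture viewer there is one more tool, called as name(argument=value, ...) on one line, values as JSON. drive_tool: Moves the arm, as the interface text tells. Shifts and turns lie within -1 to 1; 1 stands for 0.04 m of shift or 6 degrees of turn. Its arguments: {"type":"object","properties":{"targets":{"type":"array"},"claw":{"type":"number"},"newtons":{"type":"number"}},"required":["targets"]}

```bash
mkdir -p pics; cat > h.py <<'E'
import numpy as np, cv2
from station import arm
from scipy.spatial.transform import Rotation as R
def grab(n,f=None):
    c=arm.get_calibration(n); im,d=arm.grab_frame(n)
    if f: cv2.imwrite('pics/'+f,im[:,:,::-1])
    return im,d,c
def w(c,p): return np.array(c['rotation'])@np.array(p)+np.array(c['origin'])
def px(c,P):
    p=np.array(c['rotation']).T@(np.array(P)-c['origin']); p=p*[1,-1,-1]; q=np.array(c['mtx'])@p; return q[:2]/q[2]
def cloud(d,c):
    v,u=np.indices(d.shape); m=np.linalg.inv(c['mtx'])
    r=np.stack([u,v,np.ones_like(u)],-1)@m.T*d[...,None]*[1,-1,-1]
    return r@np.array(c['rotation']).T+c['origin']
E
python3 - <<'E'
from h import *
np.set_printoptions(precision=4,suppress=True)
a=[]
for n in('top','side'):
    im,d,c=grab(n); a.append(im)
    for t in('cartridge','rest','clamp','pad_face','stop_face','knob_grip','pointer','mark','spare'):
        for r in arm.landmark_of(t,n)[:3]:
            P=w(c,r['point']); print(n,t,round(r['score'],2),P,px(c,P).round())
cv2.imwrite('pics/1.png',cv2.resize(np.vstack(a)[:,:,::-1],(400*1,600)) if 0 else a[0][:,:,::-1]); cv2.imwrite('pics/2.png',a[1][:,:,::-1])
E
```

```text
Traceback (most recent call last):
  File "h.py", line 10, in px
    p=np.array(c['rotation']).T@(np.array(P)-c['origin']); p=p*[1,-1,-1]; q=np.array(c['mtx'])@p; return q[:2]/q[2]
                                                             ~^~~~~~~~~~
TypeError: can't multiply sequence by non-int of type 'numpy.float64'
```

```bash
sed -i "s/    c=arm.get_calibration(n); im/    c=cal(n); im/; s/^def w(/def cal(n):\n    c=arm.get_calibration(n); r=np.array(c['rotation'],float)\n    return dict(mtx=np.array(c['mtx']),origin=np.array(c['origin']),rotation=R.from_euler('xyz',r).as_matrix() if r.shape==(3,) else r,raw=c)\ndef w(/" h.py
python3 - <<'E'
from h import *
np.set_printoptions(precision=4,suppress=True)
for n in('top','side'):
    im,d,c=grab(n,n+'0.png'); print(c['raw'])
    for t in('cartridge','rest','clamp','pad_face','stop_face','knob_grip','pointer','mark','spare'):
        for r in arm.landmark_of(t,n)[:3]:
            P=w(c,r['point']); print(n,t,round(r['score'],2),P,px(c,P).round())
E
```

```text
{'mtx': array([[492.8542,   0.    , 250.6015],
       [  0.    , 492.8542, 192.9241],
       [  0.    ,   0.    ,   1.    ]]), 'origin': array([0.421 , 0.0066, 1.5967]), 'rotation': array([ 0.0737,  0.0061, -1.5738])}
top cartridge 0.86 [ 0.7286 -0.3275  0.0152] [356. 134.]
top cartridge 0.84 [ 0.5337 -0.429   0.016 ] [389. 194.]
top cartridge 0.81 [ 0.5985 -0.2804  0.0458] [344. 173.]
top rest 0.9 [ 0.5596 -0.2781 -0.0004] [341. 186.]
top rest 0.71 [0.7705 0.0325 0.003 ] [245. 122.]
top rest 0.46 [0.5783 0.1877 0.0798] [195. 179.]
top clamp 0.81 [ 0.5297  0.0819 -0.0028] [230. 196.]
top pad_face 0.46 [0.529  0.0087 0.0574] [253. 195.]
top stop_face 0.78 [0.5344 0.1458 0.0512] [209. 193.]
top knob_grip 0.78 [ 0.5271 -0.0413  0.1208] [269. 194.]
top knob_grip 0.67 [0.5344 0.1473 0.052 ] [209. 193.]
top pointer 0.49 [0.573  0.1794 0.0756] [198. 180.]
top pointer 0.32 [0.5308 0.0101 0.0538] [252. 194.]
top mark 0.77 [0.578  0.1884 0.0821] [195. 179.]
top spare 0.63 [ 0.51   -0.2776  0.0519] [344. 201.]
{'mtx': array([[353.0809,   0.    , 258.5245],
       [  0.    , 353.0809, 187.8275],
       [  0.    ,   0.    ,   1.    ]]), 'origin': array([ 0.4285, -0.7555,  0.8137]), 'rotation': array([ 0.8332,  0.0188, -0.1483])}
side cartridge 0.8 [ 0.5991 -0.272   0.0474] [303. 278.]
side cartridge 0.72 [ 0.7291 -0.3226  0.0174] [358. 295.]
side cartridge 0.66 [ 0.5285 -0.4239  0.0145] [288. 349.]
side rest 0.86 [ 0.554  -0.276  -0.0029] [285. 293.]
side clamp 0.57 [ 0.5299  0.0799 -0.0017] [256. 199.]
side stop_face 0.58 [0.5328 0.1485 0.0567] [254. 173.]
side knob_grip 0.61 [ 0.52   -0.0397  0.1217] [258. 197.]
side pointer 0.47 [0.5728 0.1761 0.0797] [264. 161.]
side mark 0.68 [0.5787 0.1899 0.0744] [265. 159.]
side spare 0.72 [ 0.5089 -0.2708  0.0547] [267. 281.]
```

View pics/top0.png

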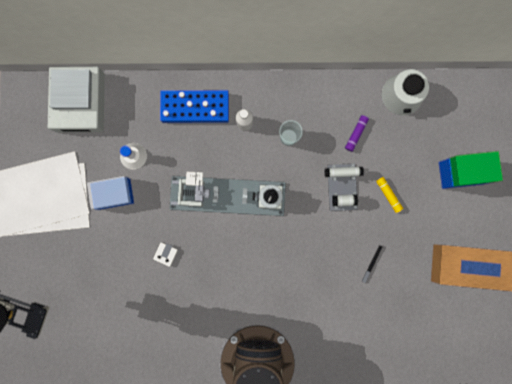

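View pics/side0.png

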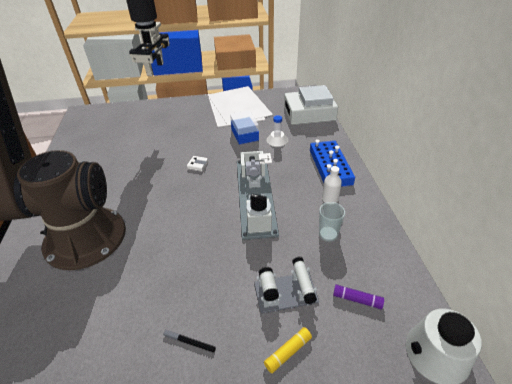

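```bash
python3 - <<'E'
from h import *
np.set_printoptions(precision=4,suppress=True)
s=arm.get_state(); print({k:np.round(v,3) for k,v in s.items()}, arm.pinch_z)
print(R.from_euler('xyz',s['ee_rot']).as_matrix())
c=cal('wrist'); print(c)
E
```

```text
{'t': np.float64(1.1), 'q': array([ 1.538,  0.359,  0.012, -0.   , -1.224, -0.288]), 'qd': array([-0.001, -0.001, -0.001,  0.   ,  0.001, -0.   ]), 'joint_efforts': array([  0.001, -58.241,  29.33 ,   7.003,   0.013,  -0.   ]), 'eef_pos': array([0.213, 0.641, 0.227]), 'ee_rot': array([ 3.142, -0.   , -0.321]), 'force': array([-0.327, -0.171,  1.358]), 'moment': array([0.019, 0.07 , 0.022]), 'width': np.float64(0.088)} -0.0188
[[ 0.949  -0.3153 -0.    ]
 [-0.3153 -0.949  -0.0001]
 [ 0.      0.0001 -1.    ]]
{'mtx': array([[295.4399,   0.    , 259.9439],
       [  0.    , 295.4399, 191.1945],
       [  0.    ,   0.    ,   1.    ]]), 'origin': array([0.2839, 0.6157, 0.3849]), 'rotation': array([[-0.3148,  0.9115,  0.2647],
       [-0.9491, -0.3022, -0.0882],
       [-0.0004, -0.279 ,  0.9603]]), 'raw': {'mtx': array([[295.4399,   0.    , 259.9439],
       [  0.    , 295.4399, 191.1945],
       [  0.    ,   0.    ,   1.    ]]), 'origin': array([0.2839, 0.6157, 0.3849]), 'rotation': array([-0.2827,  0.0004, -1.8911])}}
```

drive_tool(targets=[[0.53,-0.87,0.12,0,0,-0.8],[0.53,-0.87,0.12,0,0,-0.8],[0.53,-0.87,0.12,0,0,-0.8],[0.53,-0.87,0.12,0,0,-0.8],[0.53,-0.87,0.12,0,0,-0.8]])

```text
t: 1.72
eef_pos: [0.3194, 0.4654, 0.2509]
ee_rot: [-3.141, 0.0, -0.742]
force: [-0.4, -0.3, -0.5]
width: 0.0878
```

drive_tool(targets=[[0.53,-0.87,0.12,0,0,-0.8],[0.53,-0.87,0.12,0,0,-0.8],[0.53,-0.87,0.12,0,0,-0.8],[0.53,-0.87,0.12,0,0,-0.8],[0.53,-0.87,0.12,0,0,-0.8]])

```text
t: 2.35
eef_pos: [0.4254, 0.2914, 0.275]
ee_rot: [-3.141, 0.0, -1.161]
force: [1.1, 0.7, 0.5]
width: 0.0877
```

drive_tool(targets=[[0.53,-0.87,0.12,0,0,-0.8],[0.53,-0.87,0.12,0,0,-0.8],[0.53,-0.87,0.12,0,0,-0.8],[0.53,-0.87,0.12,0,0,-0.8],[0.53,-0.87,0.12,0,0,-0.8]])

```text
t: 2.98
eef_pos: [0.5314, 0.1173, 0.299]
ee_rot: [-3.141, 0.0, -1.58]
force: [0.6, 0.6, 0.4]
width: 0.0875
```

```bash
cat > look.py <<'E'
import sys
from h import *
np.set_printoptions(precision=4,suppress=True)
f=sys.argv[1]; im,d,c=grab('wrist',f+'.png'); np.savez('pics/'+f,im=im,d=d,**{k:c[k] for k in('mtx','origin','rotation')})
s=arm.get_state(); print(s['t'],s['eef_pos'],s['ee_rot'],s['q'])
for t in sys.argv[2:]:
    for r in arm.landmark_of(t,'wrist')[:2]:
        P=w(c,r['point']); print(t,round(r['score'],2),P,px(c,P).round())
E
python3 look.py w1 clamp pad_face stop_face knob_grip pointer mark cradle
```

```text
3.025 [0.5332 0.1145 0.2994] [-3.1404 -0.0011 -1.5852] [ 0.5721  0.1037 -0.1581  0.0016 -1.3086 -0.5869]
clamp 0.89 [ 0.5336  0.0847 -0.0067] [258. 135.]
pad_face 0.47 [0.5237 0.014  0.0546] [265.  83.]
stop_face 0.93 [0.5309 0.1502 0.051 ] [260. 185.]
knob_grip 0.64 [ 0.5182 -0.0468  0.1212] [271.  14.]
pointer 0.6 [0.5688 0.1736 0.0796] [232. 208.]
pointer 0.24 [ 0.5204 -0.0469  0.1184] [269.  15.]
mark 0.86 [0.5743 0.1922 0.0762] [229. 219.]
cradle 0.22 [0.5237 0.0122 0.0518] [265.  82.]
```

View pics/w1.png

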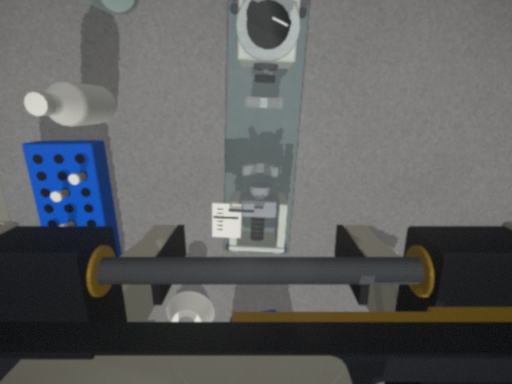

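```bash
cat > fit.py <<'E'
import sys
from h import *
np.set_printoptions(precision=4,suppress=True)
z=np.load('pics/%s.npz'%sys.argv[1]); c={k:z[k] for k in('mtx','origin','rotation')}; P=cloud(z['d'],c); im=z['im']
X=P[(z['d']>0)&(abs(P[...,0]-.53)<.09)&(P[...,1]>-.2)&(P[...,1]<.32)]
print('bench z',np.median(X[abs(X[:,2])<.006][:,2]))
pl=X[(abs(X[:,2]-.012)<.004)]
b=cv2.minAreaRect(pl[:,:2].astype(np.float32)); print('plate',b)
xs=[]
for y in np.arange(-.05,.25,.005):
    q=pl[abs(pl[:,1]-y)<.0025]
    if len(q)>5: xs.append((y,*np.percentile(q[:,0],[1,99])))
xs=np.array(xs); print('edges',np.polyfit(xs[:,0],xs[:,1],1),np.polyfit(xs[:,0],xs[:,2],1))
hi=X[X[:,2]>.03]
for y in np.arange(-.02,.22,.004):
    q=hi[abs(hi[:,1]-y)<.002]
    if len(q): print(round(y,3),len(q),q[:,0].min().round(4),q[:,0].max().round(4),np.percentile(q[:,2],[0,50,100]).round(4))
E
python3 fit.py w1
```

```text
bench z 0.00037468424131451017
plate ((0.5298893451690674, 0.09374888986349106), (0.3698385953903198, 0.11007620394229889), 86.59583282470703)
edges [0.0593 0.4705] [-0.1214  0.5844]
-0.02 259 0.4877 0.5577 [0.0791 0.0911 0.1005]
-0.016 227 0.4891 0.5579 [0.0812 0.0907 0.0938]
-0.012 269 0.4891 0.558 [0.0344 0.0861 0.093 ]
-0.008 348 0.4902 0.5531 [0.0305 0.0728 0.0921]
-0.004 104 0.51 0.5388 [0.0441 0.067  0.0725]
0.0 36 0.5098 0.5288 [0.0529 0.0594 0.0661]
0.004 32 0.5125 0.5364 [0.0509 0.0639 0.0681]
0.008 74 0.5124 0.5378 [0.0546 0.0664 0.0694]
0.012 61 0.5124 0.5378 [0.0468 0.0645 0.0696]
0.028 3 0.5472 0.5498 [0.0544 0.0545 0.0556]
0.032 91 0.5015 0.55 [0.0319 0.047  0.0562]
0.036 110 0.5028 0.55 [0.0326 0.0463 0.0566]
0.04 125 0.5028 0.5515 [0.0328 0.0462 0.0561]
0.044 78 0.5027 0.5516 [0.0326 0.0466 0.0566]
0.076 3224 0.4493 0.6155 [0.3664 0.3802 0.3901]
0.08 5205 0.4486 0.6126 [0.3649 0.3854 0.3905]
0.084 6939 0.4633 0.6003 [0.3684 0.3816 0.3907]
0.088 9193 0.4627 0.6009 [0.3678 0.3868 0.4162]
0.092 31858 0.4619 0.6017 [0.3778 0.4046 0.415 ]
0.096 4975 0.4617 0.603 [0.3718 0
[... 698 characters left out ...]
0.0721]
0.16 44 0.5188 0.5482 [0.0594 0.0689 0.0727]
0.164 88 0.5258 0.5685 [0.0319 0.0606 0.0724]
0.168 360 0.5096 0.5965 [0.0308 0.0696 0.08  ]
0.172 309 0.4946 0.5967 [0.0304 0.074  0.0861]
0.176 248 0.496 0.597 [0.0389 0.0784 0.0859]
0.18 179 0.4958 0.597 [0.037  0.078  0.0852]
0.184 178 0.4957 0.5974 [0.0534 0.076  0.0862]
0.188 179 0.4957 0.5977 [0.0323 0.0755 0.0806]
0.192 127 0.4956 0.5979 [0.0359 0.078  0.0799]
0.196 115 0.497 0.598 [0.0408 0.0779 0.0801]
0.2 157 0.4969 0.5983 [0.0449 0.0753 0.0808]
0.204 117 0.4968 0.5985 [0.0507 0.0781 0.0811]
0.208 158 0.4968 0.5986 [0.0327 0.0751 0.0802]
0.212 138 0.4981 0.599 [0.0326 0.0772 0.0803]
0.216 125 0.4981 0.5989 [0.0386 0.0777 0.0796]
```

drive_tool(targets=[[0.165,-0.97,-0.25,0,0,0],[0.165,-0.97,-0.25,0,0,0],[0.165,-0.97,-0.25,0,0,0],[0.165,-0.97,-0.25,0,0,0],[0.165,-0.97,-0.25,0,0,0]], claw=0.75)

```text
t: 4.0
eef_pos: [0.564, -0.0757, 0.2484]
ee_rot: [-3.141, 0.0, -1.575]
force: [0.3, 1.5, 0.1]
width: 0.0658
```

drive_tool(targets=[[0.165,-0.97,-0.25,0,0,0],[0.165,-0.97,-0.25,0,0,0],[0.165,-0.97,-0.25,0,0,0],[0.165,-0.97,-0.25,0,0,0],[0.165,-0.97,-0.25,0,0,0]])

```text
t: 4.62
eef_pos: [0.5974, -0.2696, 0.1983]
ee_rot: [-3.141, 0.0, -1.576]
force: [0.8, 0.3, 0.5]
width: 0.0655
```

```bash
python3 look.py w2 cartridge rest spare; python3 - <<'E'
from h import *
z=np.load('pics/w2.npz'); c={k:z[k] for k in('mtx','origin','rotation')}; P=cloud(z['d'],c)
X=P[(z['d']>0)&(abs(P[...,0]-.6)<.035)&(abs(P[...,1]+.277)<.1)]
X=X[(X[:,2]>.053)&(X[:,2]<.08)]
print(len(X),cv2.minAreaRect(X[:,:2].astype(np.float32)),np.percentile(X[:,2],98))
cv2.imwrite('pics/w2c.png',cv2.resize(z['im'][60:260,150:400,::-1],None,fx=2.5,fy=2.5))
E
```

```text
4.675 [ 0.597  -0.2732  0.1962] [ 3.1393 -0.0005 -1.5774] [-0.1322  0.349  -0.0733  0.0009 -1.1507  0.1253]
cartridge 0.69 [ 0.5272 -0.4258  0.0124] [326.  25.]
cartridge 0.57 [ 0.7285 -0.3244  0.0149] [143. 126.]
rest 0.72 [ 0.5559 -0.2797 -0.0028] [293. 161.]
spare 0.96 [ 0.5098 -0.2807  0.0522] [343. 170.]
2915 ((0.6009671688079834, -0.27686503529548645), (0.027584150433540344, 0.11969925463199615), 2.19370436668396) 0.06294116739848406
```

View pics/w2c.png

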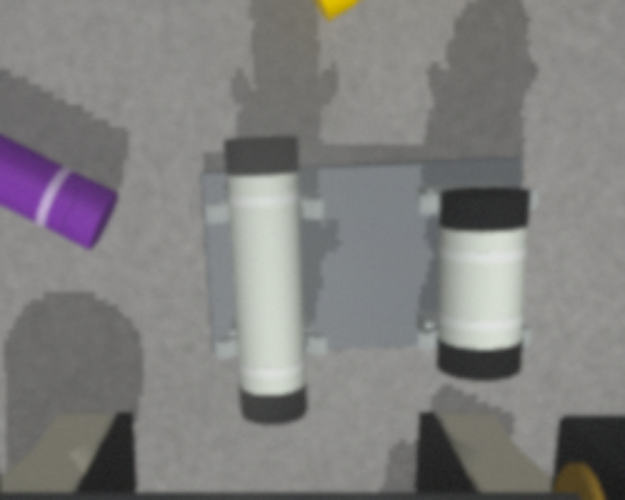

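drive_tool(targets=[[0.1,-0.1,-0.7,0,0,0.4],[0,0,-0.8,0,0,0],[0,0,-0.8,0,0,0],[0,0,-0.5,0,0,0],[0,0,0,0,0,0]])

```text
t: 5.45
eef_pos: [0.6002, -0.2718, 0.0855]
ee_rot: [3.139, 0.001, -1.534]
force: [0.3, -0.5, -0.3]
width: 0.0659
```

```bash
python3 - <<'E'
from h import *
s=arm.get_state(); print(s['eef_pos'],s['ee_rot'],s['force'])
E
```

```text
[ 0.60022997 -0.27184149  0.08553446] [ 3.13917971e+00  6.84194346e-04 -1.53389241e+00] [ 0.34181572 -0.52703617 -0.25325057]
```

drive_tool(targets=[[0,-0.1,-0.5,0,0,0],[0,0,-0.5,0,0,0],[0,0,-0.4,0,0,0],[0,0,0,0,0,0]])

```text
t: 5.95
eef_pos: [0.6006, -0.2769, 0.0302]
ee_rot: [3.14, 0.0, -1.535]
force: [0.3, -0.0, 0.1]
width: 0.0658
```

drive_tool(targets=[[0,0,0,0,0,0],[0,0,0,0,0,0],[0,0,0,0,0,0],[0,0,0,0,0,0],[0,0,0,0,0,0]], claw=0, newtons=15)

```text
t: 6.58
eef_pos: [0.601, -0.2775, 0.0308]
ee_rot: [-3.141, -0.0, -1.535]
force: [-0.1, -0.0, 2.2]
width: 0.0299
```

drive_tool(targets=[[0,0,0.4,0,0,0],[0,0,0.7,0,0,0],[0,0,0.8,0,0,0],[0,0,0.8,0,0,0],[0,0.4,0.8,0,0,0]])

```text
t: 7.2
eef_pos: [0.6005, -0.262, 0.1724]
ee_rot: [-3.141, -0.0, -1.537]
force: [0.5, 0.9, -1.5]
width: 0.0295
```

drive_tool(targets=[[-0.2,0.9,0,0,0,0],[-0.2,0.95,0,0,0,0],[-0.2,0.95,0,0,0,0],[-0.2,0.95,0,0,0,0],[-0.2,0.95,0,0,0,0]])

```text
t: 7.82
eef_pos: [0.5604, -0.0723, 0.1715]
ee_rot: [-3.141, 0.0, -1.536]
force: [0.3, 0.3, -1.1]
width: 0.0294
```

drive_tool(targets=[[-0.2,0.95,0,0,0,-0.3],[-0.2,0.95,0,0,0,-0.3],[-0.2,0.95,0,0,0,-0.3],[-0.2,0.95,0,0,0,0],[0,0,0,0,0,0]])

```text
t: 8.45
eef_pos: [0.5284, 0.0806, 0.1716]
ee_rot: [-3.141, 0.001, -1.627]
force: [0.3, -0.0, -1.1]
width: 0.0297
```

drive_tool(targets=[[0,0,0,0,0,0],[0,0,0,0,0,0]])

```text
t: 8.7
eef_pos: [0.5289, 0.0778, 0.1708]
ee_rot: [-3.142, -0.0, -1.631]
force: [-0.1, -0.7, -3.0]
width: 0.0296
```

```bash
python3 look.py w3 cartridge stop_face pad_face mark; python3 - <<'E'
from h import *
z=np.load('pics/w3.npz'); c={k:z[k] for k in('mtx','origin','rotation')}; P=cloud(z['d'],c)
m=arm.cut_out('cartridge','wrist')
for r in m[:2]:
    X=P[r['pixels']&(z['d']>0)]; print(r['score'],len(X),cv2.minAreaRect(X[:,:2].astype(np.float32)),X.min(0),X.max(0))
E
```

```text
8.75 [0.5289 0.0778 0.1707] [ 3.1415 -0.     -1.6309] [ 0.5129  0.1737 -0.3771  0.     -1.0201 -0.5731]
cartridge 0.81 [0.5274 0.0803 0.1861] [262. 258.]
cartridge 0.23 [0.5715 0.1734 0.0799] [222. 291.]
pad_face 0.64 [0.528  0.0112 0.0549] [256. 117.]
mark 0.87 [0.5753 0.1886 0.0775] [220. 303.]
0.96 8191 ((0.5329041481018066, 0.11344307661056519), (0.19137224555015564, 0.06871994584798813), 85.59259033203125) [0.49327971 0.01766344 0.010185  ] [0.56512788 0.21129778 0.25415751]
```

View pics/w3.png

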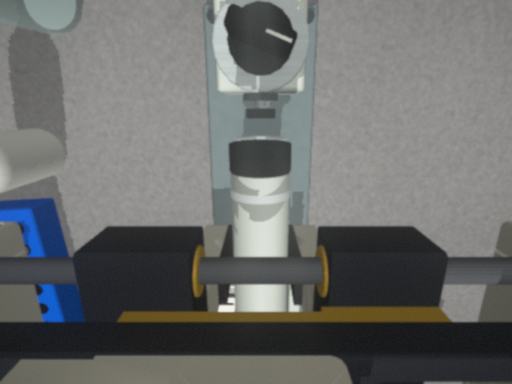

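drive_tool(targets=[[0,0.08,-0.7,0,0,0],[0,0,-0.8,0,0,0],[0,0,-0.7,0,0,0],[0,0,-0.4,0,0,0],[0,0,0,0,0,0]])

```text
t: 9.62
eef_pos: [0.5281, 0.0812, 0.0654]
ee_rot: [3.139, -0.002, -1.63]
force: [-0.3, 0.6, -1.4]
width: 0.0295
```

drive_tool(targets=[[0,0,-0.2,0,0,0],[0,0,-0.2,0,0,0],[0,0,-0.1,0,0,0],[0,0,0,0,0,0],[0,0,0,0,0,0]])

```text
t: 10.25
eef_pos: [0.529, 0.0818, 0.0468]
ee_rot: [-3.141, 0.0, -1.63]
force: [0.0, -0.6, -1.4]
width: 0.0295
```

drive_tool(targets=[[0,0,-0.1,0,0,0],[0,0,-0.05,0,0,0],[0,0,0,0,0,0],[0,0,0,0,0,0]])

```text
t: 10.75
eef_pos: [0.5289, 0.0817, 0.0406]
ee_rot: [-3.142, -0.0, -1.63]
force: [0.2, 0.1, -1.8]
width: 0.0296
```

drive_tool(targets=[[0,0,-0.03,0,0,0],[0,0,0,0,0,0],[0,0,0,0,0,0]])

```text
t: 11.12
eef_pos: [0.5288, 0.0817, 0.0394]
ee_rot: [3.142, -0.0, -1.63]
force: [-0.3, 0.2, -1.8]
width: 0.0296
```

drive_tool(targets=[[0,0,-0.03,0,0,0],[0,0,0,0,0,0],[0,0,0,0,0,0]])

```text
t: 11.5
eef_pos: [0.5291, 0.0818, 0.0386]
ee_rot: [-3.141, 0.0, -1.63]
force: [-1.5, -0.3, 4.9]
width: 0.0294
```

drive_tool(targets=[[0,0,-0.02,0,0,0],[0,0,0,0,0,0],[0,0,0,0,0,0]])

```text
t: 11.88
eef_pos: [0.5291, 0.0818, 0.0384]
ee_rot: [-3.141, 0.0, -1.629]
force: [-4.4, -0.3, 13.4]
width: 0.0292
```

drive_tool(targets=[[0,0,0.02,0,0,0],[0,0,0,0,0,0]])

```text
t: 12.12
eef_pos: [0.5291, 0.0818, 0.0385]
ee_rot: [-3.141, 0.0, -1.63]
force: [-1.5, -0.3, 6.8]
width: 0.0296
```

drive_tool(targets=[[0,0,0,0,0,0],[0,0,0,0,0,0],[0,0,0,0,0,0],[0,0,0,0,0,0]], claw=0.65)

```text
t: 12.62
eef_pos: [0.5288, 0.0817, 0.038]
ee_rot: [3.141, -0.0, -1.63]
force: [-0.6, -0.3, 0.3]
width: 0.0566
```

drive_tool(targets=[[0,0,0.4,0,0,0],[0,0,0.7,0,0,0],[0,0,0.9,0,0,0],[0,0,0.9,0,0,0],[0,0,0.9,0,0,0]])

```text
t: 13.25
eef_pos: [0.5287, 0.0817, 0.1913]
ee_rot: [3.142, 0.0, -1.63]
force: [0.9, 0.7, 0.3]
width: 0.0569
```

drive_tool(targets=[[0,-0.8,0.3,0,0,0],[0,-0.8,0,0,0,0],[0,0,0,0,0,0],[0,0,0,0,0,0]])

```text
t: 13.75
eef_pos: [0.5288, 0.0177, 0.2021]
ee_rot: [3.142, 0.0, -1.63]
force: [0.5, -0.0, -0.5]
width: 0.0568
```

```bash
python3 look.py w4 cartridge stop_face pad_face mark pointer knob_grip; python3 - <<'E'
from h import *
z=np.load('pics/w4.npz'); c={k:z[k] for k in('mtx','origin','rotation')}; P=cloud(z['d'],c)
X=P[(z['d']>0)&(abs(P[...,0]-.529)<.03)&(abs(P[...,1]-.081)<.064)&(P[...,2]>.061)&(P[...,2]<.085)]
print(len(X),cv2.minAreaRect(X[:,:2].astype(np.float32)),np.percentile(X[:,2],98),X.min(0),X.max(0))
K=P[(z['d']>0)&(np.hypot(P[...,0]-.522,P[...,1]+.043)<.035)&(P[...,2]>.115)&(P[...,2]<.14)]
print(len(K),cv2.minAreaRect(K[:,:2].astype(np.float32)),np.median(K[:,2]))
E
```

```text
13.8 [0.5288 0.018  0.202 ] [ 3.1414  0.     -1.6298] [ 0.4049  0.1373 -0.3441 -0.0001 -1.0895 -0.4639]
cartridge 0.69 [0.5291 0.0844 0.0535] [263. 237.]
stop_face 0.71 [0.5308 0.1492 0.0523] [264. 286.]
pad_face 0.58 [0.5237 0.0115 0.0538] [264. 174.]
knob_grip 0.7 [ 0.52   -0.0438  0.1208] [266. 124.]
knob_grip 0.6 [0.5296 0.0133 0.0526] [259. 175.]
1825 ((0.5286634564399719, 0.08222608268260956), (0.1204247772693634, 0.027420805767178535), 86.93074035644531) 0.07077991719186741 [0.51193808 0.02190484 0.0610197 ] [0.54492664 0.14276117 0.07171794]
1088 ((0.521338939666748, -0.04352559521794319), (0.014031198807060719, 0.04551498219370842), 65.49980926513672) 0.1289391171316511
```

View pics/w4.png

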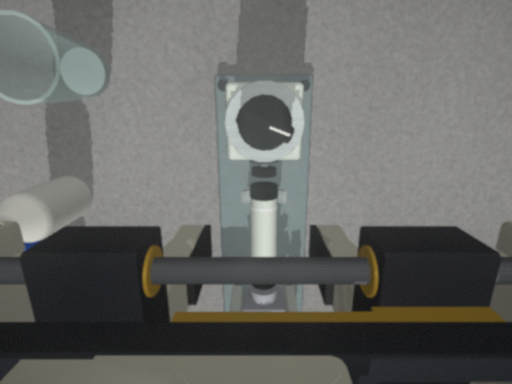

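drive_tool(targets=[[-0.09,-0.76,0,0,0,1],[-0.09,-0.76,0,0,0,1],[0,0,0,0,0,1],[0,0,0,0,0,1],[0,0,0,0,0,1]])

```text
t: 14.72
eef_pos: [0.5217, -0.043, 0.2021]
ee_rot: [3.142, 0.0, -1.103]
force: [0.1, 0.6, 0.2]
width: 0.0569
```

drive_tool(targets=[[0,0,0,0,0,1],[0,0,0,0,0,1],[0,0,0,0,0,1],[0,0,-0.3,0,0,1],[0,0,-0.5,0,0,1]])

```text
t: 15.35
eef_pos: [0.5222, -0.0427, 0.1704]
ee_rot: [-3.14, -0.001, -0.579]
force: [0.3, 0.2, -0.3]
width: 0.0575
```

drive_tool(targets=[[0,0,-0.4,0,0,1],[0,0,0,0,0,0.48],[0,0,0,0,0,0],[0,0,0,0,0,0]])

```text
t: 15.85
eef_pos: [0.5218, -0.0429, 0.1544]
ee_rot: [-3.141, -0.0, -0.429]
force: [0.1, 0.1, 0.7]
width: 0.0569
```

```bash
python3 look.py w5 knob_grip; cat > knob.py <<'E'
import sys
from h import *
z=np.load('pics/%s.npz'%sys.argv[1]); c={k:z[k] for k in('mtx','origin','rotation')}; P=cloud(z['d'],c)
K=P[(z['d']>0)&(np.hypot(P[...,0]-.5215,P[...,1]+.043)<.035)&(P[...,2]>.115)&(P[...,2]<.14)]
print(len(K),cv2.minAreaRect(K[:,:2].astype(np.float32)),np.median(K[:,2]))
E
python3 knob.py w5
```

```text
15.9 [ 0.5218 -0.0429  0.1544] [-3.1413 -0.0004 -0.4284] [ 0.293   0.1714 -0.4218  0.     -0.9771  0.8494]
knob_grip 0.83 [ 0.519  -0.0466  0.1214] [265. 220.]
1342 ((0.521506667137146, -0.04378504306077957), (0.013994184322655201, 0.04496271163225174), 65.90032958984375) 0.1289092242538093
```

drive_tool(targets=[[0,-0.02,-0.5,0,0,0.05],[0,0,-0.5,0,0,0],[0,0,-0.26,0,0,0],[0,0,0,0,0,0]])

```text
t: 16.45
eef_pos: [0.5213, -0.044, 0.1034]
ee_rot: [3.141, 0.001, -0.423]
force: [-0.4, 0.5, 0.0]
width: 0.0571
```

drive_tool(targets=[[0,0,0,0,0,0],[0,0,0,0,0,0],[0,0,0,0,0,0],[0,0,0,0,0,0],[0,0,0,0,0,0]], claw=0, newtons=40)

```text
t: 17.08
eef_pos: [0.5221, -0.0432, 0.1039]
ee_rot: [-3.14, -0.001, -0.423]
force: [-2.7, 4.0, 1.2]
width: 0.0141
```

drive_tool(targets=[[0,0,0,0,0,-0.5],[0,0,0,0,0,-1],[0,0,0,0,0,-1],[0,0,0,0,0,-1],[0,0,0,0,0,-0.5]])

```text
t: 17.7
eef_pos: [0.5219, -0.0433, 0.1039]
ee_rot: [-3.141, 0.0, -0.843]
force: [-0.2, 3.4, 2.1]
width: 0.0138
```

drive_tool(targets=[[0,0,0,0,0,-1],[0,0,0,0,0,-1],[0,0,0,0,0,-1],[0,0,0,0,0,-1],[0,0,0,0,0,-1]])

```text
t: 18.32
eef_pos: [0.5216, -0.0435, 0.1039]
ee_rot: [-3.142, 0.0, -1.368]
force: [-0.8, 3.7, 2.5]
width: 0.0138
```

drive_tool(targets=[[0,0,0,0,0,-1],[0,0,0,0,0,-1],[0,0,0,0,0,-1],[0,0,0,0,0,-1],[0,0,0,0,0,-1]])

```text
t: 18.95
eef_pos: [0.5213, -0.0434, 0.1039]
ee_rot: [3.141, 0.0, -1.891]
force: [-2.4, 2.9, 3.5]
width: 0.0137
```

drive_tool(targets=[[0,0,0,0,0,-0.5],[0,0,0,0,0,0],[0,0,0,0,0,0]])

```text
t: 19.32
eef_pos: [0.5213, -0.0435, 0.1039]
ee_rot: [3.141, 0.0, -1.94]
force: [-3.4, 4.6, 4.8]
width: 0.0139
```

```bash
python3 - <<'E'
from h import *
for n in('top','side'):
    im,d,c=grab(n)
    for t in('pointer','mark'):
        for r in arm.landmark_of(t,n)[:1]: print(n,t,r['score'],w(c,r['point']))
    u,v=px(c,[.573,.185,.079]).astype(int); cv2.imwrite(f'pics/z{n}.png',cv2.resize(im[v-22:v+22,u-30:u+30,::-1],None,fx=8,fy=8,interpolation=cv2.INTER_CUBIC))
a=[cv2.imread(f'pics/z{n}.png') for n in('top','side')]; cv2.imwrite('pics/z1.png',np.vstack(a)[:600] if 0 else np.hstack(a)[:, :960]); 
b=cv2.resize(np.hstack(a),(800,293)); cv2.imwrite('pics/z2.png',b)
E
```

```text
top pointer 0.33 [0.58040027 0.18616464 0.08060324]
top mark 0.56 [0.57653088 0.18766277 0.08283335]
side pointer 0.63 [ 0.71813806 -0.10213898  0.00211549]
```

View pics/z2.png

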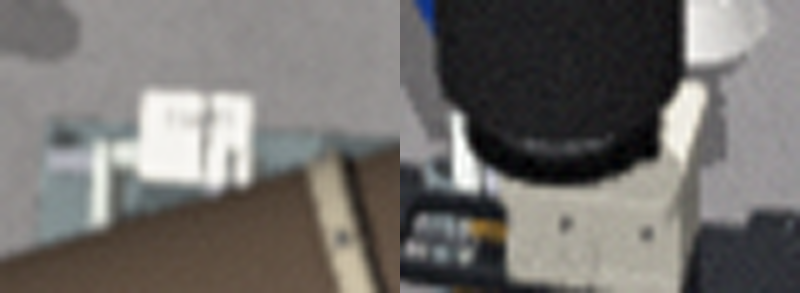

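drive_tool(targets=[[0,0,0,0,0,-1],[0,0,0,0,0,-1],[0,0,0,0,0,-1],[0,0,0,0,0,-0.5],[0,0,0,0,0,0]])

```text
t: 20.25
eef_pos: [0.5212, -0.0433, 0.1039]
ee_rot: [3.141, 0.0, -2.307]
force: [-4.2, 4.5, 5.4]
width: 0.0133
```

drive_tool(targets=[[0,0,0,0,0,0],[0,0,0,0,0,0],[0,0,0,0,0,0]], claw=0.65)

```text
t: 20.62
eef_pos: [0.5217, -0.044, 0.1037]
ee_rot: [-3.141, -0.0, -2.307]
force: [0.3, -0.5, 0.3]
width: 0.0383
```

drive_tool(targets=[[0,0,0.8,0,0,0],[0,0.5,0.8,0,0,0],[0,0.9,0.4,0,0,0],[0,0.9,0,0,0,0],[0,0.9,0,0,0,0]])

```text
t: 21.25
eef_pos: [0.5217, 0.0851, 0.1841]
ee_rot: [-3.141, 0.001, -2.307]
force: [-0.0, 0.5, -0.3]
width: 0.0571
```

drive_tool(targets=[[0,0.4,0,0,0,0],[0,0,0,0,0,0],[0,0,0,0,0,0]])

```text
t: 21.62
eef_pos: [0.5215, 0.0995, 0.1836]
ee_rot: [3.141, -0.001, -2.308]
force: [0.0, 0.2, 0.6]
width: 0.0568
```

```bash
cat > rect.py <<'E'
# rectify scale plane z=.079 in clamp axes: rows = clamp y (0.25 mm/px), cols = clamp x
import sys
from h import *
z=np.load('pics/%s.npz'%sys.argv[1]); c={k:z[k] for k in('mtx','origin','rotation')}
yaw=-.0594; ex=np.array([np.cos(yaw),np.sin(yaw)]); ey=np.array([-ex[1],ex[0]]); o=np.array([.575,.188]); S=.00025
g=[(0,0),(239,0),(239,239),(0,239)]
pts=[px(c,[*(o+(u-120)*S*ex+(v-120)*S*ey),.079]) for u,v in g]
H=cv2.getPerspectiveTransform(np.float32(pts),np.float32(g)); r=cv2.warpPerspective(z['im'],H,(240,240),flags=cv2.INTER_CUBIC)
cv2.imwrite('pics/%s_r.png'%sys.argv[1],cv2.resize(r[:,:,::-1],None,fx=2.5,fy=2.5))
E
python3 look.py w6 mark pointer pad_face cartridge; python3 rect.py w6; python3 knob.py w6
```

```text
21.675 [0.5215 0.0993 0.1837] [ 3.1415 -0.0004 -2.308 ] [ 0.5578  0.156  -0.3666  0.     -1.0486 -1.295 ]
mark 0.64 [0.573  0.1875 0.0775] [281. 284.]
mark 0.44 [ 0.722  -0.1049  0.0021] [ 14. 159.]
pad_face 0.58 [0.5266 0.0275 0.0534] [206. 134.]
cartridge 0.97 [0.5287 0.0952 0.0531] [252. 186.]
1978 ((0.5209780931472778, -0.04316812381148338), (0.04542193561792374, 0.014643332920968533), 46.86790466308594) 0.12862051985152306
```

View pics/w6_r.png

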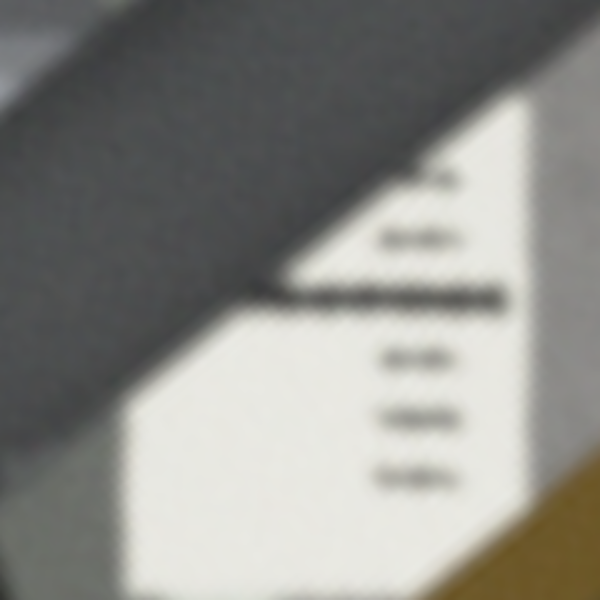

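drive_tool(targets=[[0.5,0.7,0,0,0,0],[0.5,0.7,0,0,0,0],[0.5,0.7,0,0,0,0],[0.5,0.7,0,0,0,0],[0,0,0,0,0,0]])

```text
t: 22.5
eef_pos: [0.6026, 0.2133, 0.1829]
ee_rot: [-3.142, -0.001, -2.307]
force: [-0.8, 0.5, -0.9]
width: 0.057
```

drive_tool(targets=[[0,0,0,0,0,0],[0,0,0,0,0,0]])

```text
t: 22.75
eef_pos: [0.6013, 0.2113, 0.184]
ee_rot: [3.142, 0.0, -2.308]
force: [0.9, -0.5, 0.3]
width: 0.057
```

```bash
python3 look.py w7 mark pointer pad_face stop_face cartridge; python3 rect.py w7
```

```text
22.8 [0.6014 0.2114 0.1841] [-3.1415  0.0002 -2.3079] [ 0.6436  0.3261 -0.1356  0.     -1.1088 -1.3807]
mark 0.59 [0.5768 0.1872 0.0765] [262. 154.]
mark 0.2 [0.5703 0.1761 0.0807] [259. 140.]
pointer 0.88 [0.5674 0.1729 0.0815] [259. 135.]
stop_face 0.91 [0.5318 0.1506 0.0513] [272.  88.]
cartridge 0.68 [0.5278 0.0916 0.0564] [230.  32.]
```

View pics/w7_r.png

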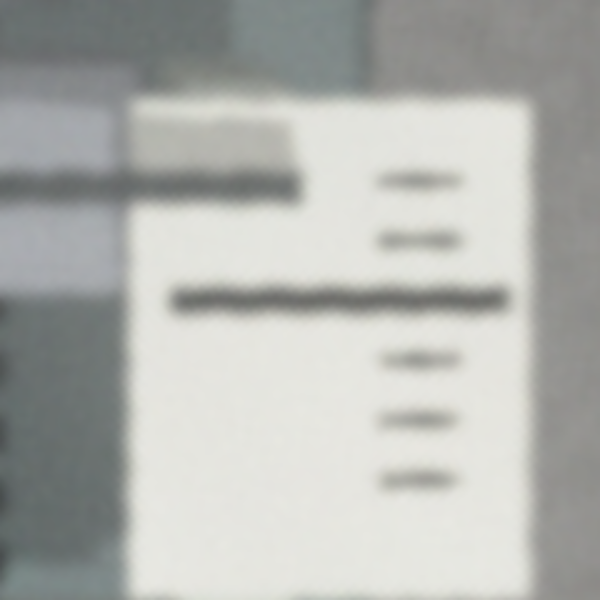

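drive_tool(targets=[[-0.28,-0.9,0,0,0,0],[-0.28,-0.9,0,0,0,0],[-0.28,-0.9,0,0,0,0],[-0.28,-0.9,0,0,0,0],[-0.28,-0.9,0,0,0,0]])

```text
t: 23.68
eef_pos: [0.5452, 0.031, 0.184]
ee_rot: [-3.141, 0.0, -2.307]
force: [0.5, -0.6, 0.2]
width: 0.0564
```

drive_tool(targets=[[-0.28,-0.9,0,0,0,-0.1],[-0.32,-0.97,0,0,0,0],[0,0,-0.3,0,0,0],[0,0,-0.3,0,0,0],[0,0,0,0,0,0]])

```text
t: 24.3
eef_pos: [0.5211, -0.0422, 0.1585]
ee_rot: [3.14, -0.002, -2.317]
force: [1.3, -0.2, 1.0]
width: 0.0567
```

```bash
cat > meas.py <<'E'
import sys
from h import *
r=cv2.imread('pics/%s_r.png'%sys.argv[1],0).astype(float)
def dip(a,b,v0,v1):
    p=r[v0:v1,a:b].mean(1); g=np.clip(np.median(p)*0.75-p,0,None)
    return (g*np.arange(v0,v1)).sum()/g.sum(), g.max()
print('mark',dip(470,495,270,330),'pointer',dip(240,285,int(sys.argv[2]),int(sys.argv[3])))
E
python3 meas.py w7 150 250; python3 -c "
from h import *
s=arm.get_state();print(s['eef_pos'],s['ee_rot'])"
```

```text
mark (np.float64(300.2339487462111), np.float64(28.03500000000001)) pointer (np.float64(185.1725733859083), np.float64(22.95833333333337))
[ 0.52112628 -0.04220792  0.15847188] [ 3.14021466e+00 -1.87488062e-03 -2.31722754e+00]
```

drive_tool(targets=[[0,-0.03,-0.5,0,0,0],[0,0,-0.5,0,0,0],[0,0,-0.36,0,0,0],[0,0,0,0,0,0]])

```text
t: 24.8
eef_pos: [0.5212, -0.0436, 0.1045]
ee_rot: [3.14, -0.002, -2.317]
force: [-0.1, -0.8, -0.2]
width: 0.0568
```

drive_tool(targets=[[0,0,0,0,0,0],[0,0,0,0,0,0],[0,0,0,0,0,0],[0,0,0,0,0,0]], claw=0, newtons=40)

```text
t: 25.3
eef_pos: [0.5218, -0.0439, 0.1057]
ee_rot: [-3.141, 0.0, -2.318]
force: [-0.3, 0.2, -0.1]
width: 0.0228
```

drive_tool(targets=[[0,0,0,0,0,-0.5],[0,0,0,0,0,-1],[0,0,0,0,0,-1],[0,0,0,0,0,-1],[0,0,0,0,0,-1]])

```text
t: 25.92
eef_pos: [0.521, -0.0431, 0.1055]
ee_rot: [3.14, -0.001, -2.792]
force: [-4.6, 5.4, 4.5]
width: 0.0138
```

drive_tool(targets=[[0,0,0,0,0,-1],[0,0,0,0,0,-1],[0,0,0,0,0,-0.5],[0,0,0,0,0,0]])

```text
t: 26.42
eef_pos: [0.5209, -0.043, 0.1055]
ee_rot: [3.14, -0.001, -3.051]
force: [-4.7, 5.9, 5.6]
width: 0.0142
```

drive_tool(targets=[[0,0,0,0,0,0],[0,0,0,0,0,0],[0,0,0,0,0,0]], claw=0.65)

```text
t: 26.8
eef_pos: [0.5217, -0.044, 0.1054]
ee_rot: [-3.141, 0.0, -3.051]
force: [0.4, -0.2, -0.2]
width: 0.0385
```

drive_tool(targets=[[0,0,0.8,0,0,0],[0.2,0.4,0.8,0,0,0],[0.4,0.9,0.4,0,0,0],[0.4,0.9,0,0,0,0],[0.4,0.9,0,0,0,0]])

```text
t: 27.42
eef_pos: [0.5782, 0.0811, 0.1857]
ee_rot: [3.141, 0.001, -3.051]
force: [0.2, 0.2, -0.4]
width: 0.0574
```

drive_tool(targets=[[0.4,0.9,0,0,0,0],[0.4,0.9,0,0,0,0],[0.26,0.95,0,0,0,0],[0,0,0,0,0,0],[0,0,0,0,0,0]])

```text
t: 28.05
eef_pos: [0.6197, 0.1898, 0.1849]
ee_rot: [-3.141, -0.001, -3.051]
force: [0.6, -0.9, -0.5]
width: 0.0571
```

```bash
python3 look.py w8 mark pointer pad_face stop_face cartridge; python3 rect.py w8; python3 knob.py w8; python3 meas.py w8 150 290
```

```text
28.1 [0.6198 0.1894 0.1852] [-3.1413 -0.0005 -3.0512] [ 0.5971  0.3426 -0.1088  0.     -1.12   -2.0775]
mark 0.75 [0.5761 0.1895 0.0749] [265. 143.]
pointer 0.93 [0.5705 0.1847 0.0807] [260. 137.]
pad_face 0.76 [0.5291 0.0361 0.0555] [102.  73.]
pad_face 0.69 [0.5274 0.1025 0.0562] [175.  78.]
stop_face 0.97 [0.53   0.1574 0.0527] [235.  87.]
cartridge 0.93 [0.5277 0.0987 0.0558] [171.  78.]
0 ((0.0, 0.0), (0.0, 0.0), 0.0) nan
mark (np.float64(300.3721661643297), np.float64(29.80500000000002)) pointer (np.float64(276.02792361363254), np.float64(24.60277777777779))
  return _methods._mean(a, axis=axis, dtype=dtype,
  ret = ret.dtype.type(ret / rcount)
```

View pics/w8_r.png

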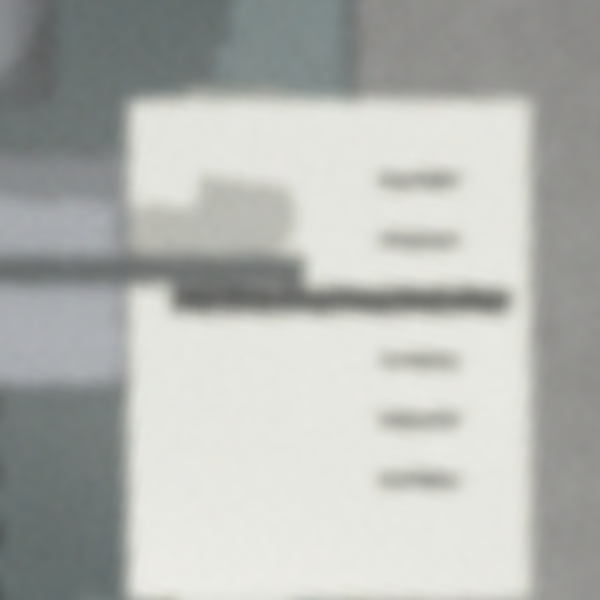

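drive_tool(targets=[[-0.36,-0.83,0,0,0,0],[-0.35,-0.83,0,0,0,0],[-0.35,-0.83,0,0,0,0],[-0.35,-0.83,0,0,0,0],[-0.35,-0.83,0,0,0,0]])

```text
t: 28.98
eef_pos: [0.549, 0.0228, 0.1857]
ee_rot: [3.141, 0.001, -3.051]
force: [0.2, -0.4, 0.4]
width: 0.0571
```

drive_tool(targets=[[-0.35,-0.83,0,0,0,0],[-0.35,-0.84,0,0,0,0],[0,0,-0.6,0,0,0],[0,0,0,0,0,0],[0,0,0,0,0,0]])

```text
t: 29.6
eef_pos: [0.5221, -0.0426, 0.1621]
ee_rot: [-3.141, 0.001, -3.051]
force: [-0.0, 0.3, -0.1]
width: 0.057
```

```bash
python3 look.py w9; python3 knob.py w9
```

```text
29.65 [ 0.5223 -0.0424  0.1622] [-3.1414  0.0011 -3.0503] [ 0.2939  0.1638 -0.4112  0.0004 -0.9947 -1.7737]
1273 ((0.5207634568214417, -0.04415754973888397), (0.045468706637620926, 0.01399342529475689), 6.264103889465332) 0.12899299316206658
```

drive_tool(targets=[[-0.02,-0.03,-0.5,0,0,0.15],[0,0,-0.5,0,0,0],[0,0,-0.44,0,0,0],[0,0,0,0,0,0]])

```text
t: 30.15
eef_pos: [0.5205, -0.0436, 0.1033]
ee_rot: [-3.141, -0.002, -3.035]
force: [0.0, -0.5, 0.2]
width: 0.0569
```

drive_tool(targets=[[0,0,0,0,0,0],[0,0,0,0,0,0],[0,0,0,0,0,0],[0,0,0,0,0,0],[0,0,0,0,0,0]], claw=0)

```text
t: 30.78
eef_pos: [0.5209, -0.0431, 0.1039]
ee_rot: [3.14, 0.001, -3.035]
force: [-4.8, 9.6, 7.0]
width: 0.0138
```

drive_tool(targets=[[0,0,0,0,0,0],[0,0,0,0,0,-0.6],[0,0,0,0,0,-0.6],[0,0,0,0,0,-0.6],[0,0,0,0,0,0]])

```text
t: 31.4
eef_pos: [0.5209, -0.0429, 0.104]
ee_rot: [3.14, 0.0, 3.059]
force: [-2.7, 7.0, 4.1]
width: 0.0134
```

drive_tool(targets=[[0,0,0,0,0,-0.4],[0,0,0,0,0,0],[0,0,0,0,0,0]])

```text
t: 31.78
eef_pos: [0.5209, -0.0428, 0.1039]
ee_rot: [3.14, 0.0, 3.018]
force: [-2.8, 6.4, 3.4]
width: 0.0141
```

drive_tool(targets=[[0,0,0,0,0,0],[0,0,0,0,0,0],[0,0,0,0,0,0],[0,0,0,0,0,0]], claw=0.65)

```text
t: 32.28
eef_pos: [0.5208, -0.044, 0.1037]
ee_rot: [-3.141, -0.0, 3.017]
force: [0.4, -0.5, 0.1]
width: 0.0483
```

drive_tool(targets=[[0,0,0.8,0,0,0],[0.2,0.4,0.8,0,0,0],[0.4,0.9,0.4,0,0,0],[0.4,0.9,0,0,0,0],[0.4,0.9,0,0,0,0]])

```text
t: 32.9
eef_pos: [0.5774, 0.0812, 0.1842]
ee_rot: [3.141, 0.001, 3.017]
force: [1.1, -0.9, -0.5]
width: 0.057
```

drive_tool(targets=[[0.4,0.9,0,0,0,0],[0.4,0.9,0,0,0,0],[0.26,0.6,0,0,0,0],[0,0,0,0,0,0],[0,0,0,0,0,0]])

```text
t: 33.52
eef_pos: [0.6189, 0.1756, 0.1835]
ee_rot: [-3.141, -0.001, 3.017]
force: [-0.4, 0.2, -0.2]
width: 0.057
```

```bash
python3 look.py w10 mark pointer cartridge; python3 rect.py w10; python3 - <<'E'
from h import *
z=np.load('pics/w10.npz'); c={k:z[k] for k in('mtx','origin','rotation')}; P=cloud(z['d'],c)
X=P[(z['d']>0)&(abs(P[...,0]-.529)<.03)&(abs(P[...,1]-.095)<.058)&(P[...,2]>.061)&(P[...,2]<.085)]
print(len(X),cv2.minAreaRect(X[:,:2].astype(np.float32)),np.percentile(X[:,2],98))
E
```

```text
33.575 [0.6189 0.1754 0.1837] [-3.1414 -0.0004  3.0171] [ 0.5789  0.336  -0.122  -0.0001 -1.1133 -2.2741]
mark 0.79 [0.5762 0.1888 0.0769] [270. 143.]
pointer 0.65 [0.5727 0.1863 0.0813] [267. 139.]
cartridge 0.77 [0.5285 0.1011 0.0548] [169. 100.]
cartridge 0.68 [0.5264 0.0421 0.0538] [107. 106.]
3944 ((0.5296623110771179, 0.0950426235795021), (0.11719563603401184, 0.027483684942126274), 86.62684631347656) 0.0707007700204046
```

View pics/w10_r.png

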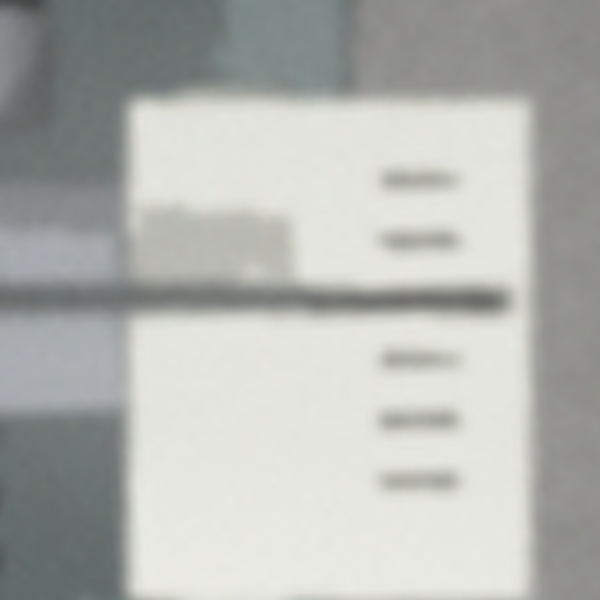

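The pointer (row ≈298) lies on the long mark (row ≈300), about 0.2 mm short at 10 px per mm. The cartridge is seated with its top at 0.0707 m, and the arm is clear and still.

```bash
python3 -c "
from station import arm
print(arm.job_done())"
```

```text
the job is handed in; nothing more can be done
None
```

The long white cartridge now lies in the clamp's two vee supports, squeezed so that the stop's pointer sits on the long mark. I handed the job in at about 34 s of the 72 s allowed; no verdict is reported.

I turned the knob in three grasps and let go after each: about 1.9, 0.7 and 0.23 rad. After each grasp I checked the pointer with the wrist camera.

- **Pointer:** about 0.2 mm short of the mark, read from the flattened wrist picture. The readings after the three grasps were 11.3, 3.0 and 0.2 mm short, so it never ran past the mark.
- **Cartridge:** its top is at 70.7 mm (70 expected), and its axis is within about 0.1 degree of the clamp's.
- **Arm:** the fingers are open and the arm was touching nothing when I handed in.
- **Grip force:** pressing the cartridge into the vees peaked at about 13 N at the wrist, and knob turning stayed under about 12 N.

**Checks that disagreed or were not made:**
- The network's point for the pointer came out about 2.5 mm short of its point for the mark. That is within its roughly 4 mm accuracy, so I went by the picture.
- An automatic reading of the pointer's row after the second grasp was pulled towards the mark, so I read that picture by eye.
- I did not separately re-measure the other things on the bench. I moved above them and felt no unexpected contact.

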